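# Seal a blister card and lift its cassette out of the press

## Robot

A 6-joint arm with a two-finger parallel gripper is mounted at the origin on the work surface. World frame = base frame: x ahead of the robot, y to its left, z up, the work surface at z = 0. Lengths are in mm, angles in degrees, forces in N, time in s.
With the tool pointing down it reaches from about 350 to 850 mm from the base axis. Payload 8.1 kg.
Tool frame: the origin (TCP) lies midway between the tips of the shut fingers; the grasp point (between the pads) lies 19 mm behind it (r.pinch_z is the distance from the TCP to the grasp point, in mm); z points along the fingers, y is the line along which they close (so a half turn about z gives the same grasp; the last joint's range is limited). The gripper opens to 85 mm and grips with 20 to 120 N. Pads are 22 mm wide; open, the fingers measure 114 mm over their backs; the gripper's body (76 mm by 85 mm) begins 54 mm behind the grasp point. The pads swing forward as they close: fully open they stand 13 mm farther back than shut.
Start: joints at [-71.413, 7.471, 85.268, -0, 87.261, -4.893], TCP at [239.075, -550.316, 231.292] pointing down, gripper open.
Joint ranges: [-169.43, 169.43], [-51.17, 129.36], [1.28, 143.12], [-76.62, 256.62], [0, 156.53], [-152.29, 152.29]. Speed limits (degrees/s): [136.94, 136.94, 159.86, 180, 180, 180].

## Interface

Orientations are given as [roll, pitch, yaw] about the fixed x, y, z axes, in that order (R = Rz(yaw) Ry(pitch) Rx(roll)).
In Python, from bench import sensors, optics, job, r gives the robot as it stands.
- The arm moves only by the tool play_rows, never from a script. Its argument "motion" is a list that holds one entry, the list of rows, each a list of 6 numbers: the shift along the tool's x, y, z in cm, then the turn, a rotation vector about the tool's x, y, z in degrees. In form: [[[x, y, z, ax, ay, az], ...]]. A call has 1 to 5 rows; each row is the pose to reach, as a shift and turn from the pose commanded when the call began, along the tool's axes at that moment; what a row does not reach only later rows make up. A row lasts 1/10 s, in which the tool goes at most 50 mm and 8.59 degrees, less where a joint would pass 70% of its speed; a pose out of reach is approached as far as the arm can. A call with a gripper value outside its range is refused whole. "jaw" is the opening, from 0 (shut) to 1 (fully open), set as the call begins (left out, the last holds). The fingers move at their own pace and stop on an object; "squeeze" is the grip in N (left out, the last holds). Time passes only in rows, so rows that repeat a pose let the fingers close. It gives the time, the measured TCP pose, the force, the opening and the grip force at its end, in the units of the state.
- sensors.sense(): the state, without advancing time (a new reading comes with each control period).
- optics.snapshot(name): name is "side" or "top"; returns a dict with "pixels" (480x640x3 uint8, red, green, blue), "mtx" (3x3 intrinsics, pixels), "R" (3x3) and "t" (3): a world point X has camera coordinates R X + t. Camera axes: x right, y down, z forward; pixel columns grow to the right and rows downward; lengths in mm; the calibration is good to about 2 mm. A picture is of the moment at which its call begins. There is no depth.
- job.hand_in(): hands the job in; it is judged then, once.
The state is a dict: "time": time; "joint_pos": joint angles; "qd": joint speeds; "joint_efforts": joint torques, N m; "tool_pos": TCP position; "tcp_rot": TCP orientation; "ft_force": force on the tool from outside, world axes, zero at the start; "wrist_torque": the same for the moment, N m; "finger_gap": finger opening in mm; "grip_force": force on a finger pad.
Only numpy, scipy, OpenCV 4.12 (cv2) and the standard library are available. Lean on these libraries where they do the work, as an engineer would, in place of code of your own. Each camera call takes 0.05 s, during which the arm holds its last target. There are 200 camera calls.

## Task

Seal the blister card in the pharmacy press: take the clamp by its red grip and swing it over onto the card so that its rubber shoe rests on it, then swing it all the way back. Then pinch the two yellow catches of the blue cassette together, lift it straight up about 12 cm and finish still holding it there level and still, catches squeezed. Leave the other things on the counter where they stand.

Things in the scene. Friction and masses are not known exactly. Their poses are not given: they have to be found in the camera images.
- dock: The press, fixed: aluminium base plate 250 x 150 x 12 mm (x, y, z). Origin: centre of its underside, on the counter. z up; +x points from the cassette to the clamp's hinge, roughly away from the robot (within 0.5 rad). The cassette stands at its centre between low guides. Steel latch lips (y +-29 to 43, x +-18, top at z 31 mm) hook over the catches' lugs. Hinge cheeks at x 85, y +-26, 107 mm high.
- clamp_hinge (a point): The clamp's hinge axis, parallel to the dock's y axis, 85 mm from the cassette's centre towards dock +x and 92 mm above the counter. Fixed to the dock; the axes are those of the dock.
- clamp (a joint): Clamp arm angle (rad): 0 when level with its shoe on the card, growing as it swings up and back (towards dock +x) to a stop at 1.75, where it starts. It goes over centre: by weight alone (0.4 kg) it falls shut below roughly 1.3 and back to its stop above that, so it stays at either end. About 1 to 3 N at the grip moves it.
- clamp_grip (a point): Centre of the clamp's red grip: a disc 28 mm across, 28 mm thick, axis along dock y: fingers closing along dock y pinch its flat faces from above and it turns between them. It is 120 mm from the hinge, on a rod 40 degrees from the arm: at joint angle a it lies at hinge + 120 mm * (-cos(a + 40 deg) along dock x, sin(a + 40 deg) up).
- shoe_sole (a point): Centre of the underside of the clamp's shoe, a steel plate 60 x 32 mm with a rubber sole, 85 mm along the arm from the hinge and 19 mm below the arm's centre line. It lies on the card when the clamp is shut. When the clamp is back the shoe stands upright, 70 to 100 mm beyond the cassette's centre, up to 210 mm above the counter.
- card_top (a point): Centre of the top of the card in the cassette, 60 mm above the cassette's underside (72 mm above the counter when docked).
- cassette: The card cassette, blue, 100 x 40 x 60 mm (dock x, y, z), 0.22 kg (varies), with the white blister card with foil squares lying on top and a yellow catch on each long side. Origin: centre of its underside; z up, axes along the dock's. It is held down until both catches are pressed in at once.
- catch_l_face (a point): Centre of the outer face of the yellow catch on the cassette's +y side: a flat upright paddle 30 mm long (x), 26 mm high, 53 mm above the cassette's underside (65 mm above the counter when docked), 30 mm from its middle plane. 60 mm across both catches when free, 48 mm when both are fully pressed. Fingers come down from above on either side, closing along y.
- catch_r_face (a point): The same on the cassette's -y side.
- catch_l (a joint): How far the +y catch is pressed in (m): 0 free to 0.006 fully in; spring 2 N at first to 5 N fully in. Its lug clears the lip from about 0.0045. The cassette may be carried by the pressed catches.
- catch_r (a joint): The same for the -y catch.
- spare: Bystander: an empty grey cassette of the same shape, without card, standing on the counter at the left. Origin: centre of its underside.
- jar: Bystander: a small jar, 36 mm in diameter, 42 mm high, on the near (dock -x) end of the press plate, about 98 mm from the cassette's centre. Origin: centre of its underside.
- vial: Bystander: an amber vial, 36 mm in diameter, 75 mm high, at the press's +y side, about 190 mm from the cassette. Origin: centre of its underside.
- stapler: Bystander: a black stapler, 120 x 34 x 33 mm, at the press's -y side, about 180 mm from the cassette. Origin: centre of its underside.
- bottle0: Bystander: a white pill bottle, 56 mm in diameter, 95 mm high, with a blue cap, on the counter at the right. Origin: centre of its underside.
- bottle1: Bystander: a white pill bottle, 48 mm in diameter, 85 mm high, with a white cap, on the counter at the right. Origin: centre of its underside.
- bottle2: Bystander: a white pill bottle, 62 mm in diameter, 110 mm high, with a white cap, on the counter at the right. Origin: centre of its underside.

How it is judged (in metres and radians):
On the way, in this order (a step that is already met when the one before it is completed fails the run):
1. the clamp is swung over and its shoe rests on the card (value of joint clamp below 0.06 rad and distance between shoe_sole and card_top below 0.006 m), for 0.2 s.
2. the clamp is swung back, with the cassette still docked (value of joint clamp above 1.5 rad and z of cassette in the frame of dock below 0.03 m), for 0.2 s.
At the end, for the whole second after the job is handed in: The cassette's underside is more than 80 mm above the counter, held only by the fingers, with both catches pressed in by more than 4 mm, tilted less than 0.3 rad and at rest (under 40 mm/s), clear of the dock and the clamp; the clamp is back (over 1.5 rad) (z of cassette in the frame of dock above 0.08 m and value of joint each of catch_l, catch_r above 0.004 m and contact force between the fingers and cassette above 5 N and contact force between cassette and dock below 0.1 N and angle between cassette's own z axis and vertical below 0.3 rad and linear speed of cassette below 0.04 m/s and value of joint clamp above 1.5 rad); the arm keeps its last pose, push and grip.
It fails at once if the spare cassette is pushed away or knocked over (moved over 30 mm, tilted over 0.5 rad) (distance of spare from where it was at the start of the episode above 0.03 m or angle between spare's own z axis and vertical above 0.5 rad).
It fails at once if the jar or the vial is pushed away or knocked over (moved over 30 mm, tilted over 0.5 rad) (distance of any of jar, vial from where it was at the start of the episode above 0.03 m or angle between any of jar, vial's own z axis and vertical above 0.5 rad).
It fails at once if the stapler is pushed away or knocked over (moved over 30 mm, tilted over 0.5 rad) (distance of stapler from where it was at the start of the episode above 0.03 m or angle between stapler's own z axis and vertical above 0.5 rad).
It fails at once if a pill bottle is pushed away or knocked over (moved over 30 mm, tilted over 0.5 rad) (distance of any of bottle0, bottle1, bottle2 from where it was at the start of the episode above 0.03 m or angle between any of bottle0, bottle1, bottle2's own z axis and vertical above 0.5 rad).
It also fails if it takes over 64 s, if anything falls off the work surface, if the arm or the gripper's body presses on something with over 40 N, if the wrist force passes 120 N, or if a joint passes its speed limit or range.

## Working session

There is one attempt and no reset: what is moved stays moved. The work goes in short steps, Python scripts to look and compute and a tool call to move; the robot and the scene stay as the last step left them, time stands still between calls to the robot, and variables do not carry over. Pictures are saved under pics/ and viewed, at most 10 in all, crops included, and the job is handed in when it is done.

Besides the shell and the picture viewer there is one more tool, called after "Request:" in YAML: its name, and indented under it one key for each argument. play_rows: Moves the arm, as the interface text tells. Its arguments: {"type":"object","properties":{"motion":{"type":"array","items":{"type":"array","items":{"type":"array","items":{"type":"number"}}}},"jaw":{"type":"number"},"squeeze":{"type":"number"}},"required":["motion"]}

```bash
mkdir -p pics; ls; python3 - <<'E'
from bench import sensors, optics, job, r
import cv2
print(sensors.sense(), r.pinch_z)
for n in("top","side"):
    s=optics.snapshot(n); cv2.imwrite(f"pics/{n}0.png",s["pixels"][:,:,::-1]); print(n,s["mtx"],s["R"],s["t"])
E
```

```text
pics
{'time': 0.0, 'joint_pos': array([-7.14124140e+01,  7.51466637e+00,  8.53302482e+01,  3.19035072e-04,
        8.72613745e+01, -4.89320961e+00]), 'qd': array([-0.06279409, -0.02183409,  0.08242858, -0.06466197,  0.02765429,
        0.02114521]), 'joint_efforts': array([-1.25815619e-03, -5.69404078e+01, -5.00547159e+01, -4.12240715e-04,
        1.50826498e-02,  2.62011383e-05]), 'tool_pos': array([ 238.90850878, -549.77957797,  230.23975082]), 'tcp_rot': array([-1.79894126e+02, -9.38380732e-03,  2.34807714e+01]), 'ft_force': array([-0.55294664, -0.1653199 , -0.1653342 ]), 'wrist_torque': array([ 0.01079023, -0.00552515,  0.00921694]), 'grip_force': 0.0, 'finger_gap': 85.4846002139158} 18.700000000000003
top [[604.20310335   0.         326.9595634 ]
 [  0.         604.20310335 249.41458256]
 [  0.           0.           1.        ]] [[-0.0176301  -0.99983302 -0.00480643]
 [-0.99514982  0.01801242 -0.09670775]
 [ 0.09677817  0.00307815 -0.99530122]] [  22.69472224  525.21012551 1671.08472571]
side [[500.23000782   0.         324.4200008 ]
 [  0.         500.23000782 244.91553304]
 [  0.           0.           1.        ]] [[-0.9266657  -0.37567171 -0.01270641]
 [-0.25681278  0.65743768 -0.70839459]
 [ 0.27447748 -0.65318179 -0.70570224]] [ 483.98943277  218.29354286 1167.00723678]
```

View pics/top0.png

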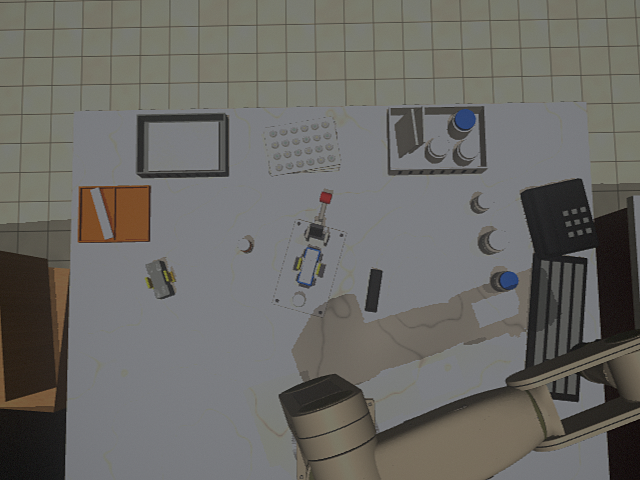

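View pics/side0.png

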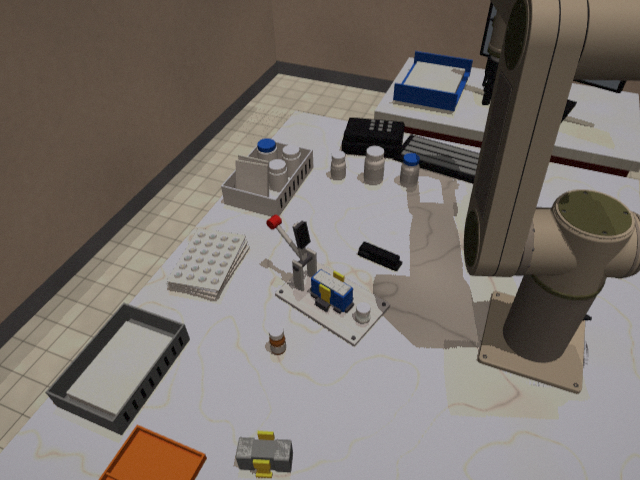

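The top view shows the cassette near (309,267), its yellow catches near (298,265) and (320,270), the red grip at (326,197) and the jar at (299,299). In the side view the grip is at (275,222) and the cassette at (332,291).

```bash
cat > h.py <<'E'
from bench import sensors, optics, job, r
import cv2, numpy as np
from scipy.spatial.transform import Rotation as Rot
def ray(s,p):
    d=np.linalg.inv(s["mtx"])@[p[0],p[1],1]; return -s["R"].T@s["t"], s["R"].T@d
def onz(s,p,z):
    o,d=ray(s,p); return o+d*(z-o[2])/d[2]
def proj(s,X):
    c=s["mtx"]@(s["R"]@np.asarray(X,float)+s["t"]); return c[:2]/c[2]
def tri(a,pa,b,pb):
    (o1,d1),(o2,d2)=ray(a,pa),ray(b,pb)
    t=np.linalg.lstsq(np.c_[d1,-d2],o2-o1,rcond=None)[0]; A=o1+t[0]*d1;B=o2+t[1]*d2
    return (A+B)/2, np.linalg.norm(A-B)
RNG={"yellow":((20,100,60),(35,255,255)),"red":((0,150,60),(8,255,255)),"blue":((100,100,40),(125,255,255))}
def blobs(s,col,box,minA=8):
    x0,y0,x1,y1=box
    h=cv2.cvtColor(s["pixels"],cv2.COLOR_RGB2HSV); m=cv2.inRange(h,*map(np.array,RNG[col]))
    if col=="red": m|=cv2.inRange(h,np.array((172,150,60)),np.array((180,255,255)))
    k=np.zeros_like(m);k[y0:y1,x0:x1]=m[y0:y1,x0:x1]
    n,_,st,c=cv2.connectedComponentsWithStats(k)
    return [(c[i].round(1),st[i].tolist()) for i in range(1,n) if st[i,4]>=minA]
E
python3 - <<'E'
from h import *
T=optics.snapshot("top");S=optics.snapshot("side")
for n,s,b in(("top",T,(250,170,360,320)),("side",S,(240,200,400,340))):
    for c in RNG: print(n,c,blobs(s,c,b))
for n,s,b in(("t",T,(260,180,360,320)),("s",S,(260,205,400,345))):
    c=s["pixels"][b[1]:b[3],b[0]:b[2],::-1]; cv2.imwrite(f"pics/{n}c.png",cv2.resize(c,None,fx=4,fy=4,interpolation=cv2.INTER_CUBIC))
E
```

```text
top yellow [(array([299. , 263.3]), [297, 258, 5, 12, 35]), (array([318. , 268.9]), [316, 264, 5, 11, 22])]
top red [(array([325.1, 197.1]), [320, 192, 11, 11, 84])]
top blue [(array([312.9, 251.9]), [304, 247, 17, 14, 39]), (array([305.6, 281. ]), [297, 274, 17, 12, 43])]
side yellow [(array([338.2, 275.9]), [333, 271, 11, 11, 70]), (array([324.7, 292.8]), [319, 284, 12, 20, 156])]
side red [(array([273.6, 221.4]), [267, 215, 14, 14, 136])]
side blue [(array([315.1, 286.4]), [311, 274, 10, 24, 127]), (array([341. , 299.5]), [330, 287, 23, 25, 330])]
```

View pics/tc.png

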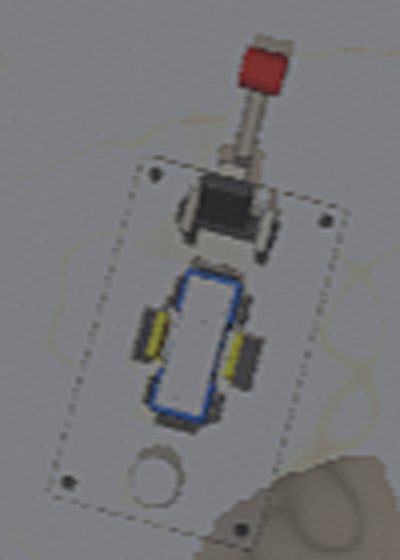

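View pics/sc.png

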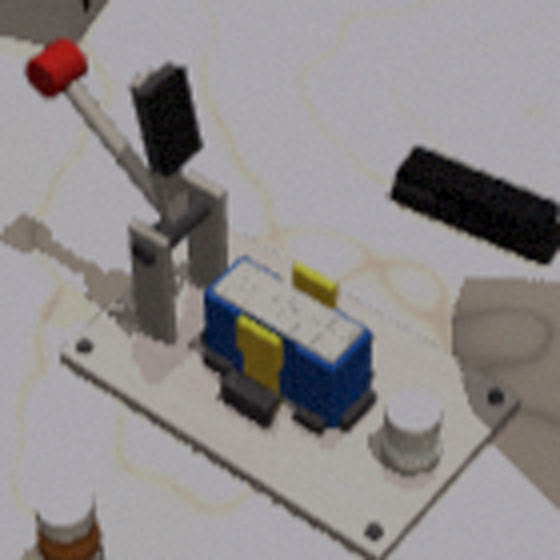

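The crops show the plate screws at top crop (155,174), (326,221), (68,482) and (241,530), at 4x with offset (260,180). The clamp is back, the jar is at the near end, and the cassette sits between the lips.

```bash
python3 - <<'E'
from h import *
T=optics.snapshot("top");S=optics.snapshot("side")
sc=np.array([[155,174],[326,221],[68,482],[241,530]])/4+[260,180]-.4
P=np.array([onz(T,p,12) for p in sc]);print(P.round(1))
c0=P.mean(0);d=(P[0]+P[1]-P[2]-P[3]);print("screws c",c0.round(1),"yaw",np.degrees(np.arctan2(d[1],d[0])))
cl=onz(T,(299,263.3),77);cr=onz(T,(318,268.9),77)
e=cl-cr;print("catch",cl,cr,(cl+cr)/2,"yaw",np.degrees(np.arctan2(-e[0],e[1])))
b1=onz(T,(312.9,251.9),72);b2=onz(T,(305.6,281),72);d=b1-b2;print("blue",(b1+b2)/2,np.degrees(np.arctan2(d[1],d[0])))
g=tri(T,(325.1,197.1),S,(273.6,221.4));print("grip",g)
print("dock from grip", g[0]-c0)
E
```

```text
[[603.5  93.4  12. ]
 [567.6 -27.5  12. ]
 [386.4 157.3  12. ]
 [350.7  36.4  12. ]]
screws c [477.1  64.9  12. ] yaw -16.41101003344077
catch [484.00271594  89.77013897  77.        ] [467.83988282  38.39973705  77.        ] [475.92129938  64.08493801  77.        ] yaw -17.46530547619792
blue [475.3662938  62.1894945  72.       ] -14.916444300233925
grip (array([647.61072613,  15.14054951, 168.20283153]), np.float64(0.8006939858052977))
dock from grip [170.55217292 -49.74565489 156.20283153]
```

Request:
play_rows:
  motion:
    - [[60, -35.5, 0, 0, 0, 39.8], [60, -35.5, 0, 0, 0, 39.8], [60, -35.5, 0, 0, 0, 39.8], [60, -35.5, 0, 0, 0, 39.8], [60, -35.5, 0, 0, 0, 39.8]]
  jaw: 1
  squeeze: 30

```text
time: 0.8
tool_pos: [381.6, -353.5, 231.4]
tcp_rot: [180.0, -0.0, -16.7]
ft_force: [0.2, -0.0, 0.5]
finger_gap: 85.5
grip_force: 0.0
```

```bash
cat >> h.py <<'E'
C=np.array([476.5,64.5,0]); YAW=-16.3
def dock(x,y,z): return C+Rot.from_euler("z",YAW,degrees=True).apply([x,y,z])
def grip(a): # a degrees
    t=np.radians(a+40); return dock(85-120*np.cos(t),0,92+120*np.sin(t))
def go(X,yaw=YAW):
    s=sensors.sense(); R0=Rot.from_euler("xyz",s["tcp_rot"],degrees=True)
    R1=Rot.from_euler("xyz",[180,0,yaw],degrees=True)
    print("t",s["time"],"now",s["tool_pos"].round(1),s["tcp_rot"].round(1),"f",s["ft_force"].round(1),"gap",round(s["finger_gap"],1),"q6",s["joint_pos"].round(0))
    print("cmd cm",(R0.inv().apply(np.asarray(X)-s["tool_pos"])/10).round(2),"rot",(R0.inv()*R1).as_rotvec(degrees=True).round(2))
E
python3 -c "
from h import *
print(grip(100.27)); go([647.6,15,231])"
```

```text
[646.66176767  14.74121693 168.70047039]
t 0.8 now [ 381.6 -353.5  231.4] [180.   -0.  -16.7] f [ 0.2 -0.   0.5] gap 85.5 q6 [-48.  -5.  98.  -0.  87.  58.]
cmd cm [ 1.490e+01 -4.294e+01  4.000e-02] rot [ 0.02 -0.02 -0.38]
```

Request:
play_rows:
  motion:
    - [[14.9, -42.9, 0, 0, 0, -0.4], [14.9, -42.9, 0, 0, 0, -0.4], [14.9, -42.9, 0, 0, 0, -0.4], [14.9, -42.9, 0, 0, 0, -0.4], [14.9, -42.9, 0, 0, 0, -0.4]]

```text
time: 1.3
tool_pos: [526.9, -149.4, 231.6]
tcp_rot: [180.0, -0.0, -15.9]
ft_force: [0.3, 0.3, 0.2]
finger_gap: 85.3
grip_force: 0.0
```

```bash
python3 -c "
from h import *
go([647,15,231])"
```

```text
t 1.3 now [ 526.9 -149.4  231.6] [180.   -0.  -15.9] f [0.3 0.3 0.2] gap 85.3 q6 [-21.  -1.  94.  -0.  87.  85.]
cmd cm [  7.04 -19.1    0.06] rot [ 0.01 -0.03  0.38]
```

Request:
play_rows:
  motion:
    - [[6.8, -18.5, 0, 0, 0, 0.3], [6.8, -18.5, 0, 0, 0, 0.3], [6.8, -18.5, 0, 0, 0, 0.3], [6.8, -18.5, 0, 0, 0, 0.3], [6.8, -18.5, 0, 0, 0, 0.3]]

```text
time: 1.8
tool_pos: [643.9, 13.4, 230.0]
tcp_rot: [-179.9, 0.1, -15.9]
ft_force: [-1.1, -1.0, -0.6]
finger_gap: 85.2
grip_force: 0.0
```

```bash
python3 -c "
from h import *
T=optics.snapshot('top');S=optics.snapshot('side')
print(blobs(T,'red',(250,170,360,320)),blobs(S,'red',(240,190,400,340)))
cv2.imwrite('pics/s2.png',cv2.resize(S['pixels'][130:330,200:420,::-1],None,fx=3,fy=3))
go([647,15,153])"
```

```text
[(array([325. , 200.6]), [320, 199, 10, 4, 23])] [(array([273.6, 221.4]), [267, 215, 14, 14, 135])]
t 1.9 now [642.3   9.1 230.5] [ 1.80e+02  1.00e-01 -1.61e+01] f [-0.3 -0.5 -0.9] gap 85.3 q6 [ -4.  14.  78.  -0.  88. 102.]
cmd cm [ 0.3  -0.7   7.75] rot [0.03 0.07 0.21]
```

View pics/s2.png

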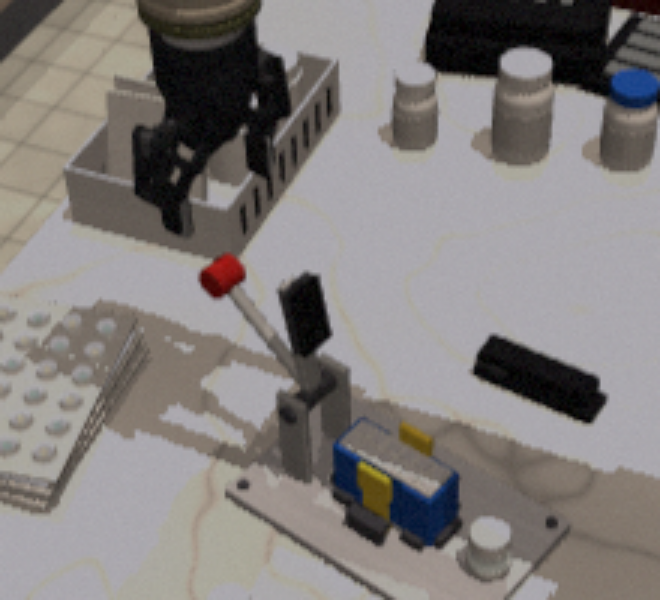

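The open fingers stand above and astride the red grip, at (222,275) in the 3x crop, and nothing is disturbed. I'll align and descend.

Request:
play_rows:
  motion:
    - [[0.3, -0.7, 0.2, 0, 0, 0.2], [0.3, -0.7, 2.5, 0, 0, 0.2], [0.3, -0.7, 5.5, 0, 0, 0.2], [0.3, -0.7, 7.7, 0, 0, 0.2], [0.3, -0.7, 7.7, 0, 0, 0.2]]

```text
time: 2.4
tool_pos: [644.1, 12.7, 150.2]
tcp_rot: [179.9, 0.4, -16.5]
ft_force: [-1.3, -0.6, 0.3]
finger_gap: 85.6
grip_force: 0.0
```

```bash
python3 -c "
from h import *
go([647,15,153])"
```

```text
t 2.4 now [644.1  12.7 150.2] [179.9   0.4 -16.5] f [-1.3 -0.6  0.3] gap 85.6 q6 [ -3.  17.  83.  -0.  81. 103.]
cmd cm [ 0.21 -0.3  -0.29] rot [ 0.09  0.38 -0.24]
```

Request:
play_rows:
  motion:
    - [[0.2, -0.2, -0.1, 0, 0, 0], [0.2, -0.2, -0.1, 0, 0, 0], [0.2, -0.2, -0.1, 0, 0, 0], [0.2, -0.2, -0.1, 0, 0, 0], [0.2, -0.2, -0.1, 0, 0, 0]]
  jaw: 0
  squeeze: 25

```text
time: 2.9
tool_pos: [650.2, 14.4, 157.1]
tcp_rot: [180.0, -0.1, -16.4]
ft_force: [-2.9, -3.7, 6.4]
finger_gap: 27.3
grip_force: 27.9
```

Request:
play_rows:
  motion:
    - [[0, 0, 0, 0, 0, 0], [0, 0, 0, 0, 0, 0], [0, 0, 0, 0, 0, 0], [0, 0, 0, 0, 0, 0], [0, 0, 0, 0, 0, 0]]

```text
time: 3.4
tool_pos: [650.2, 14.4, 157.1]
tcp_rot: [180.0, -0.1, -16.4]
ft_force: [-2.3, -3.3, 5.9]
finger_gap: 27.4
grip_force: 27.8
```

```bash
python3 -c "
from h import *
go([647,15,153])
g=[grip(a) for a in (100.27,90,80,70,60,50,40,30,20,10,0,-1)]
for a,b in zip(g,g[1:]): print(np.round([np.hypot(*(b-a)[:2])/10,(b-a)[2]/10],2))
"
```

```text
t 3.4 now [650.2  14.4 157.1] [ 1.80e+02 -1.00e-01 -1.64e+01] f [-2.3 -3.3  5.9] gap 27.4 q6 [ -3.  17.  82.  -0.  81. 103.]
cmd cm [-0.32  0.03  0.41] rot [ 0.03 -0.13 -0.14]
[1.52 1.52]
[1.71 1.2 ]
[1.9  0.88]
[2.02 0.54]
[2.08 0.18]
[ 2.08 -0.18]
[ 2.02 -0.54]
[ 1.9  -0.88]
[ 1.71 -1.2 ]
[ 1.48 -1.48]
[ 0.13 -0.16]
```

Request:
play_rows:
  motion:
    - [[-0.7, 0, -0.78, 0, 0, 0], [-1.48, 0, -1.48, 0, 0, 0], [-2.31, 0, -2.12, 0, 0, 0], [-3.19, 0, -2.68, 0, 0, 0], [-4.12, 0, -3.17, 0, 0, 0]]

```text
time: 3.9
tool_pos: [609.6, 26.3, 187.9]
tcp_rot: [180.0, -0.1, -16.4]
ft_force: [1.1, -4.8, -1.6]
finger_gap: 27.7
grip_force: 26.8
```

Request:
play_rows:
  motion:
    - [[-0.97, 0, -0.4, 0, 0, 0], [-1.96, 0, -0.71, 0, 0, 0], [-2.99, 0, -0.94, 0, 0, 0], [-4.02, 0, -1.07, 0, 0, 0], [-5.07, 0, -1.12, 0, 0, 0]]

```text
time: 4.4
tool_pos: [561.0, 40.7, 199.4]
tcp_rot: [180.0, -0.1, -16.4]
ft_force: [0.9, -4.8, 2.5]
finger_gap: 27.7
grip_force: 27.3
```

```bash
python3 -c "
from h import *
print(grip(50)); X=grip(50);X[2]+=-18.7+3;go(X)
"
```

```text
[558.08344982  40.64332974 212.        ]
t 4.4 now [561.   40.7 199.4] [ 1.80e+02 -1.00e-01 -1.64e+01] f [ 0.9 -4.8  2.5] gap 27.7 q6 [ -1.   3.  94.  -0.  84. 105.]
cmd cm [-0.28  0.09  0.31] rot [ 0.04 -0.1  -0.14]
```

Request:
play_rows:
  motion:
    - [[-1.05, 0, 0.05, 0, 0, 0], [-2.1, 0, 0.2, 0, 0, 0], [-3.1, 0, 0.4, 0, 0, 0], [-4.1, 0, 0.7, 0, 0, 0], [-5.1, 0, 1.15, 0, 0, 0]]

```text
time: 4.9
tool_pos: [512.2, 55.0, 188.8]
tcp_rot: [180.0, -0.1, -16.4]
ft_force: [-4.4, -6.5, 11.6]
finger_gap: 27.4
grip_force: 30.8
```

Request:
play_rows:
  motion:
    - [[-0.95, 0, 0.5, 0, 0, 0], [-1.8, 0, 1.05, 0, 0, 0], [-2.65, 0, 1.7, 0, 0, 0], [-3.45, 0, 2.4, 0, 0, 0], [-4.2, 0, 3.2, 0, 0, 0]]

```text
time: 5.4
tool_pos: [470.9, 67.2, 155.8]
tcp_rot: [179.9, 0.0, -16.4]
ft_force: [-7.0, -4.7, 7.1]
finger_gap: 27.3
grip_force: 37.3
```

```bash
python3 -c "
from h import *
print(grip(0)); X=grip(0);X[2]+=-18.7+6;go(X)
"
```

```text
[469.85302857  66.44371047 169.13451316]
t 5.4 now [470.9  67.2 155.8] [179.9   0.  -16.4] f [-7.  -4.7  7.1] gap 27.3 q6 [  2.  -9. 110.  -0.  80. 108.]
cmd cm [-0.08  0.1  -0.06] rot [ 0.06  0.02 -0.11]
```

Request:
play_rows:
  motion:
    - [[-0.15, 0, 0.2, 0, 0, 0], [-0.15, 0, 0.2, 0, 0, 0], [-0.15, 0, 0.2, 0, 0, 0]]

```text
time: 5.7
tool_pos: [468.6, 67.9, 152.9]
tcp_rot: [179.9, 0.2, -16.4]
ft_force: [-9.5, -3.7, 6.2]
finger_gap: 27.6
grip_force: 37.8
```

Request:
play_rows:
  motion:
    - [[0, 0, 0, 0, 0, 0], [0, 0, 0, 0, 0, 0], [0, 0, 0, 0, 0, 0], [0, 0, 0, 0, 0, 0], [0, 0, 0, 0, 0, 0]]
  jaw: 0.5

```text
time: 6.2
tool_pos: [470.7, 67.9, 152.7]
tcp_rot: [-180.0, 0.0, -16.4]
ft_force: [-0.4, 0.7, -0.1]
finger_gap: 42.9
grip_force: 0.0
```

```bash
python3 -c "
from h import *
S=optics.snapshot('side')
cv2.imwrite('pics/s3.png',cv2.resize(S['pixels'][180:330,220:400,::-1],None,fx=4,fy=4))
X=grip(0);X[2]+=-18.7;go(X)"
```

```text
t 6.25 now [470.7  67.9 152.7] [-180.     0.   -16.4] f [-0.6 -1.1  0.6] gap 42.5 q6 [  2.  -9. 110.   0.  79. 108.]
cmd cm [-0.04  0.17  0.23] rot [-0.01  0.   -0.12]
```

View pics/s3.png

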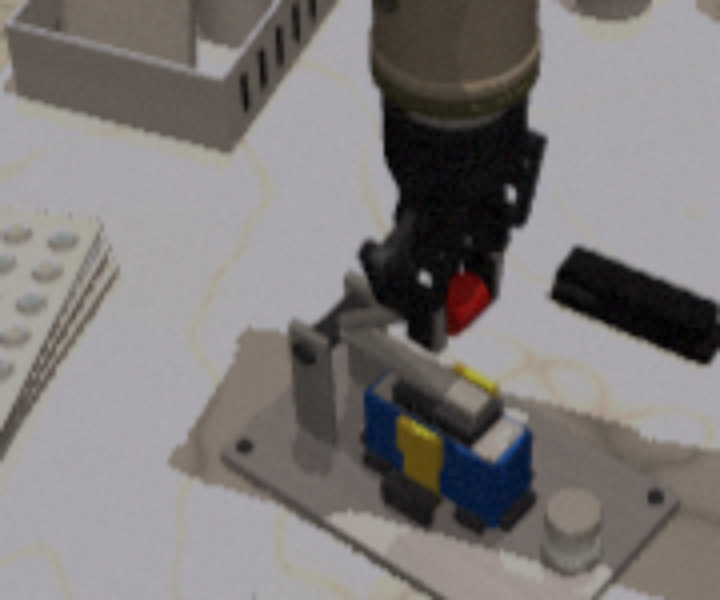

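The clamp lies shut with its shoe flat on the card at about (445,400) in the 4x crop. The open fingers still straddle the red grip. I'll regrip and swing back.

Request:
play_rows:
  motion:
    - [[0, 0.1, 0.2, 0, 0, 0], [0, 0.1, 0.2, 0, 0, 0], [0, 0.1, 0.2, 0, 0, 0], [0, 0.1, 0.2, 0, 0, 0], [0, 0.1, 0.2, 0, 0, 0]]
  jaw: 0

```text
time: 6.75
tool_pos: [470.7, 67.2, 150.8]
tcp_rot: [-180.0, -0.0, -16.4]
ft_force: [3.4, 3.5, -1.0]
finger_gap: 27.2
grip_force: 25.4
```

Request:
play_rows:
  motion:
    - [[0.7, 0, -0.78, 0, 0, 0], [1.48, 0, -1.48, 0, 0, 0], [2.31, 0, -2.12, 0, 0, 0], [3.19, 0, -2.68, 0, 0, 0], [4.12, 0, -3.17, 0, 0, 0]]

```text
time: 7.25
tool_pos: [508.7, 55.9, 181.4]
tcp_rot: [-180.0, 0.2, -16.4]
ft_force: [-1.1, 6.2, -4.2]
finger_gap: 27.9
grip_force: 25.4
```

Request:
play_rows:
  motion:
    - [[0.97, 0, -0.4, 0, 0, 0], [1.96, 0, -0.71, 0, 0, 0], [2.99, 0, -0.94, 0, 0, 0], [4.02, 0, -1.07, 0, 0, 0], [5.07, 0, -1.12, 0, 0, 0]]

```text
time: 7.75
tool_pos: [557.8, 41.5, 193.0]
tcp_rot: [-180.0, 0.2, -16.4]
ft_force: [-1.8, 6.2, -0.4]
finger_gap: 28.0
grip_force: 25.9
```

```bash
python3 -c "
from h import *
X=grip(50);X[2]+=-18.7;go(X)"
```

```text
t 7.75 now [557.8  41.5 193. ] [-180.     0.2  -16.4] f [-1.8  6.2 -0.4] gap 28.0 q6 [ -1.   3.  95.   0.  83. 105.]
cmd cm [ 0.05  0.07 -0.03] rot [-0.01  0.19 -0.09]
```

Request:
play_rows:
  motion:
    - [[1.05, 0, 0.05, 0, 0, 0], [2.1, 0, 0.2, 0, 0, 0], [3.1, 0, 0.4, 0, 0, 0], [4.1, 0, 0.7, 0, 0, 0], [5.1, 0, 1.15, 0, 0, 0]]

```text
time: 8.25
tool_pos: [607.8, 26.8, 182.1]
tcp_rot: [-180.0, 0.0, -16.4]
ft_force: [-0.9, 4.0, 2.5]
finger_gap: 27.8
grip_force: 27.8
```

Request:
play_rows:
  motion:
    - [[0.95, 0, 0.5, 0, 0, 0], [1.8, 0, 1.05, 0, 0, 0], [2.65, 0, 1.7, 0, 0, 0], [3.45, 0, 2.4, 0, 0, 0], [4.1, 0, 3.1, 0, 0, 0]]

```text
time: 8.75
tool_pos: [648.0, 14.9, 151.0]
tcp_rot: [-180.0, -0.1, -16.4]
ft_force: [0.5, 4.8, 2.0]
finger_gap: 27.3
grip_force: 30.4
```

Request:
play_rows:
  motion:
    - [[0, 0, 0, 0, 0, 0], [0, 0, 0, 0, 0, 0], [0, 0, 0, 0, 0, 0], [0, 0, 0, 0, 0, 0], [0, 0, 0, 0, 0, 0]]
  jaw: 1

```text
time: 9.25
tool_pos: [646.8, 14.8, 151.5]
tcp_rot: [180.0, -0.0, -16.4]
ft_force: [-0.6, -0.1, -0.1]
finger_gap: 85.5
grip_force: 0.0
```

```bash
python3 -c "
from h import *
X=grip(100.27);X[2]=240;go(X)"
```

```text
t 9.25 now [646.8  14.8 151.5] [180.   -0.  -16.4] f [-0.6 -0.1 -0.1] gap 85.5 q6 [ -3.  17.  82.  -0.  80. 103.]
cmd cm [-0.01  0.01 -8.85] rot [ 0.   -0.03 -0.13]
```

Request:
play_rows:
  motion:
    - [[0, 0, -3, 0, 0, 0.1], [0, 0, -7, 0, 0, 0.1], [0, 0, -10.5, 0, 0, 0.1], [-3, 0, -10.5, 0, 0, 0.1], [-6, 0, -10.5, 0, 0, 0.1]]

```text
time: 9.75
tool_pos: [589.8, 31.7, 258.3]
tcp_rot: [-180.0, -0.2, -16.5]
ft_force: [-0.0, 0.6, 0.1]
finger_gap: 85.5
grip_force: 0.0
```

Request:
play_rows:
  motion:
    - [[-4, 0, 0, 0, 0, 0], [-8, 0, 0, 0, 0, 0], [-11, 0, 0, 0, 0, 0], [-11.8, 0, 0, 0, 0, 0], [-11.8, 0, 0, 0, 0, 0]]

```text
time: 10.25
tool_pos: [475.8, 65.7, 256.9]
tcp_rot: [-180.0, -0.1, -16.5]
ft_force: [0.1, 0.2, -0.5]
finger_gap: 85.4
grip_force: 0.0
```

```bash
python3 -c "
from h import *
S=optics.snapshot('side');print(blobs(S,'red',(240,190,400,340)),blobs(S,'yellow',(240,190,400,340)))
go(dock(-3,0,110))"
```

```text
[(array([273.6, 221.4]), [267, 215, 14, 14, 135])] [(array([338.3, 275.9]), [333, 271, 12, 11, 72]), (array([324.5, 292.9]), [319, 284, 12, 19, 153])]
t 10.3 now [476.6  65.4 256.8] [-1.80e+02 -1.00e-01 -1.65e+01] f [ 0.3 -0.2 -0.8] gap 85.3 q6 [  2. -12. 102.  -0.  90. 108.]
cmd cm [-0.31  0.09 14.68] rot [-0.02 -0.1  -0.2 ]
```

Request:
play_rows:
  motion:
    - [[-0.3, 0.1, 4, 0, 0, -0.2], [-0.3, 0.1, 8, 0, 0, -0.2], [-0.3, 0.1, 12, 0, 0, -0.2], [-0.3, 0.1, 14.6, 0, 0, -0.2], [-0.3, 0.1, 14.6, 0, 0, -0.2]]

```text
time: 10.8
tool_pos: [470.4, 64.7, 105.5]
tcp_rot: [179.8, 0.4, -16.4]
ft_force: [-0.8, 0.0, 0.2]
finger_gap: 85.6
grip_force: 0.0
```

Request:
play_rows:
  motion:
    - [[0, 0, 0, 0, 0, 0], [0, 0, 0, 0, 0, 0]]

```text
time: 11.0
tool_pos: [474.9, 65.2, 112.3]
tcp_rot: [-179.9, -0.2, -16.3]
ft_force: [0.6, 0.1, 0.3]
finger_gap: 85.2
grip_force: 0.0
```

```bash
python3 -c "
from h import *
S=optics.snapshot('side')
cv2.imwrite('pics/s4.png',cv2.resize(S['pixels'][180:330,220:400,::-1],None,fx=4,fy=4))
go(dock(-3,0,45))"
```

```text
t 11.05 now [474.9  65.2 112.5] [-179.9   -0.2  -16.3] f [ 0.1 -0.  -0.4] gap 85.4 q6 [  2.  -6. 112.  -0.  74. 108.]
cmd cm [-0.15  0.03  6.75] rot [-0.06 -0.2  -0.03]
```

View pics/s4.png

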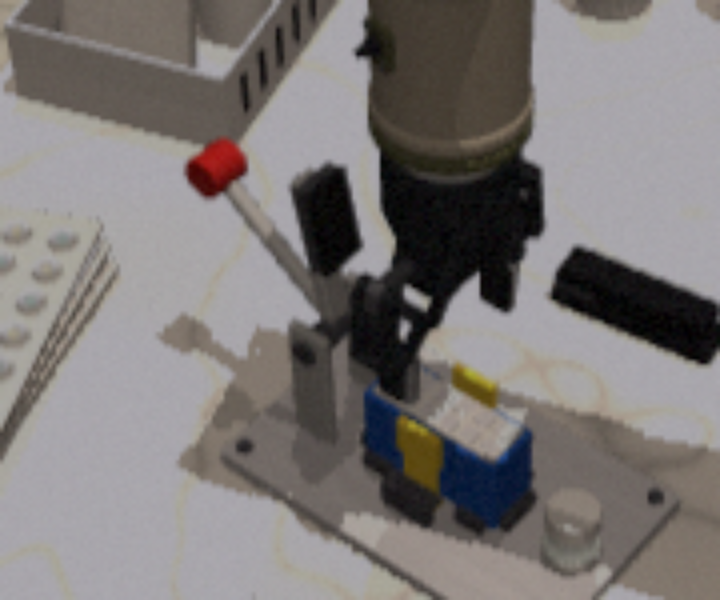

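The clamp is back, with its grip at (216,167) in the crop. The fingers straddle the cassette above the catches, at (418,450) and (475,385), and the wrist is well clear of the shoe. I'll descend slowly.

Request:
play_rows:
  motion:
    - [[-0.15, 0, 1.5, 0, 0, 0], [-0.15, 0, 3, 0, 0, 0], [-0.15, 0, 4.3, 0, 0, 0], [-0.15, 0, 5.3, 0, 0, 0], [-0.15, 0, 6, 0, 0, 0]]

```text
time: 11.55
tool_pos: [471.7, 65.7, 49.9]
tcp_rot: [-180.0, -0.0, -16.3]
ft_force: [0.4, 0.3, 0.5]
finger_gap: 85.2
grip_force: 0.0
```

Request:
play_rows:
  motion:
    - [[0, 0, 0.5, 0, 0, 0], [0, 0, 0.7, 0, 0, 0], [0, 0, 0.7, 0, 0, 0], [0, 0, 0.7, 0, 0, 0], [0, 0, 0.7, 0, 0, 0]]

```text
time: 12.05
tool_pos: [471.9, 65.8, 43.6]
tcp_rot: [-180.0, -0.0, -16.3]
ft_force: [-0.7, -0.6, -0.2]
finger_gap: 85.2
grip_force: 0.0
```

```bash
python3 -c "
from h import *
go(dock(-3,0,45))"
```

```text
t 12.05 now [471.9  65.8  43.6] [-180.    -0.   -16.3] f [-0.7 -0.6 -0.2] gap 85.2 q6 [  2.  -1. 115.   0.  66. 108.]
cmd cm [ 0.17 -0.01 -0.14] rot [-0.02 -0.04 -0.02]
```

Request:
play_rows:
  motion:
    - [[0.1, 0, 0, 0, 0, 0], [0.1, 0, 0, 0, 0, 0], [0.1, 0, 0, 0, 0, 0], [0.1, 0, 0, 0, 0, 0], [0.1, 0, 0, 0, 0, 0]]
  jaw: 0
  squeeze: 40

```text
time: 12.55
tool_pos: [473.5, 65.9, 44.7]
tcp_rot: [-179.9, -0.1, -16.3]
ft_force: [-3.1, 2.4, 11.0]
finger_gap: 44.4
grip_force: 40.6
```

Request:
play_rows:
  motion:
    - [[0, 0, 0, 0, 0, 0], [0, 0, 0, 0, 0, 0], [0, 0, 0, 0, 0, 0]]

```text
time: 12.85
tool_pos: [473.5, 65.8, 44.7]
tcp_rot: [-179.9, -0.1, -16.3]
ft_force: [-3.9, 1.1, 12.4]
finger_gap: 44.8
grip_force: 40.6
```

```bash
python3 -c "
from h import *
go(dock(-3,0,45))"
```

```text
t 12.85 now [473.5  65.8  44.7] [-1.799e+02 -1.000e-01 -1.630e+01] f [-3.9  1.1 12.4] gap 44.8 q6 [  2.  -1. 115.   0.  66. 108.]
cmd cm [ 0.03  0.04 -0.03] rot [-0.06 -0.09 -0.02]
```

Request:
play_rows:
  motion:
    - [[0, 0, -0.5, 0, 0, 0], [0, 0, -1, 0, 0, 0], [0, 0, -1.5, 0, 0, 0], [0, 0, -2, 0, 0, 0], [0, 0, -2.5, 0, 0, 0]]

```text
time: 13.35
tool_pos: [472.4, 65.4, 68.5]
tcp_rot: [180.0, 0.0, -16.3]
ft_force: [-0.1, 0.6, -2.7]
finger_gap: 43.7
grip_force: 42.4
```

Request:
play_rows:
  motion:
    - [[0, 0, -1, 0, 0, 0], [0, 0, -2, 0, 0, 0], [0, 0, -3, 0, 0, 0], [0, 0, -4, 0, 0, 0], [0, 0, -5, 0, 0, 0]]

```text
time: 13.85
tool_pos: [472.6, 65.5, 119.2]
tcp_rot: [-180.0, -0.0, -16.3]
ft_force: [0.4, -0.0, -2.6]
finger_gap: 44.1
grip_force: 42.4
```

Request:
play_rows:
  motion:
    - [[0, 0, -1, 0, 0, 0], [0, 0, -2, 0, 0, 0], [0, 0, -3, 0, 0, 0], [0, 0, -4, 0, 0, 0], [0, 0, -4.5, 0, 0, 0]]

```text
time: 14.35
tool_pos: [473.0, 65.5, 164.6]
tcp_rot: [-180.0, -0.1, -16.3]
ft_force: [-0.2, 0.7, -2.9]
finger_gap: 43.7
grip_force: 42.4
```

Request:
play_rows:
  motion:
    - [[0, 0, 0, 0, 0, 0], [0, 0, 0, 0, 0, 0], [0, 0, 0, 0, 0, 0], [0, 0, 0, 0, 0, 0], [0, 0, 0, 0, 0, 0]]

```text
time: 14.85
tool_pos: [472.2, 65.4, 162.7]
tcp_rot: [180.0, 0.0, -16.3]
ft_force: [-0.2, 0.6, -3.1]
finger_gap: 44.1
grip_force: 42.4
```

```bash
python3 -c "
from h import *
S=optics.snapshot('side')
cv2.imwrite('pics/s5.png',cv2.resize(S['pixels'][180:330,220:400,::-1],None,fx=4,fy=4))
go(dock(-3,0,164))"
```

```text
t 14.9 now [472.3  65.4 162.8] [180.    0.  -16.3] f [-0.2  0.9 -2.7] gap 43.8 q6 [  2.  -9. 109.   0.  80. 108.]
cmd cm [ 0.13 -0.03 -0.12] rot [ 0.01  0.03 -0.02]
```

View pics/s5.png

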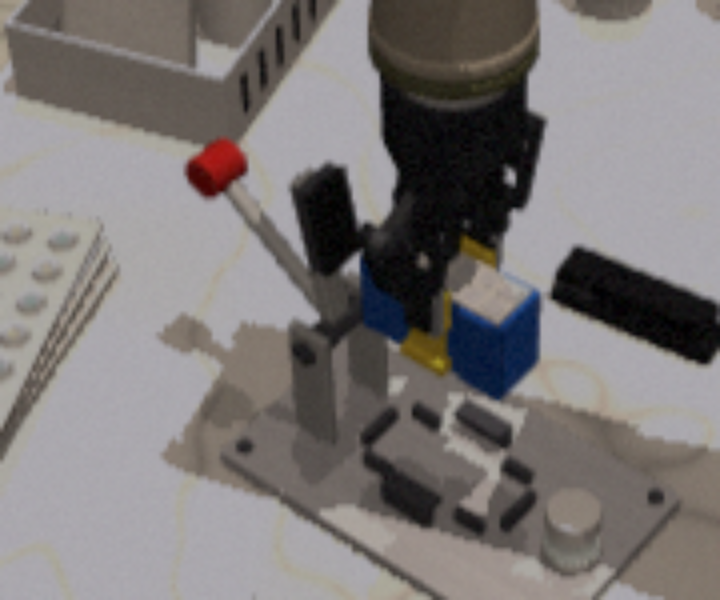

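The cassette hangs level in the fingers at (470,320), clear of the dock and the clamp, and the clamp and jar haven't moved. Handing in.

```bash
python3 -c "
from h import *
print(job.hand_in())"
```

```text
the job is handed in; nothing more can be done
None
```

I swung the clamp shut onto the card and back to its stop, then lifted the cassette about 12 cm by its squeezed catches. I handed the job in with the cassette held level and still; the hand-in gave no verdict.

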